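# Lock the biscuit press in its stand and hold its piston half drawn

### The arm

A 7-joint arm with a two-finger parallel gripper is mounted at the origin on a cart in front of the work surface, level with it; the furniture and walls round the work are solid. World frame = base frame: x ahead of the robot, y to its left, z up, the work surface at z = 0. Lengths are in mm, angles in rad, forces in N, time in s.
With the tool pointing down it reaches from about 400 to 850 mm from the base axis. Payload 4.5 kg.
Tool frame: the origin (TCP) lies on the centre line of the jaws, within the pads' length; the fingertips stand env.tcp_to_tips ahead of it and the grasp point (between the pads) lies 6 mm ahead of it (env.tcp_to_tips is the distance from the TCP to the fingertips, in mm); z points along the fingers, y is the line along which they close (so a half turn about z gives the same grasp; the last joint's range is limited). The gripper opens to 88 mm and grips with 3 to 60 N. Pads are 18 mm wide; open, the fingers measure 123 mm over their backs; the gripper's body (75 mm by 187 mm) begins 45 mm behind the grasp point.
Start: joints at [-1.193, 0.689, -0.195, 1.565, 0.157, 0.902, -0.215], TCP at [210.648, 588.454, 263.743] pointing down, gripper open.
Joint ranges: [-3.01, 3.01], [-0.46, 2.08], [-1.47, 1.51], [0.13, 2.56], [-1, 4.14], [0.04, 2.09], [-2.66, 2.66]. Speed limits (rad/s): [2.57, 2.57, 3.14, 3.14, 3.14, 3.14, 3.14].

### API

Orientations are given as [roll, pitch, yaw] about the fixed x, y, z axes, in that order (R = Rz(yaw) Ry(pitch) Rx(roll)).
In Python, from workcell import env gives the robot as it stands.
- The arm moves only by the tool move_arm, never from a script. Its argument "increments" is a list of rows, each an object of numbers: "rx", "ry", "rz": the turn, a rotation vector about the tool's x, y, z in degrees; "dx", "dy", "dz": the shift along the tool's x, y, z in m; "hand": the finger opening in m, from 0 to 0.0881. In form: [{"rx": .., "ry": .., "rz": .., "dx": .., "dy": .., "dz": .., "hand": ..}, ...]. A call has exactly 8 rows; each row is the pose to reach, as a shift and turn from the pose commanded when the call began, along the tool's axes at that moment; what a row does not reach only later rows make up. A row lasts 1/12 s, in which the tool goes at most 41.7 mm and 7.16 degrees, less where a joint would pass 70% of its speed; a pose out of reach is approached as far as the arm can. A call with a gripper value outside its range is refused whole. The fingers move at their own pace and stop on an object; "squeeze" is the grip in N (left out, the last holds). Time passes only in rows, so rows that repeat a pose let the fingers close, or fill a call up. It gives the time, the measured TCP pose, the force, the opening and the grip force at its end, in the units of the state.
- env.read_state(): the state, without advancing time (a new reading comes with each control period).
- env.read_camera(name): name is "scene" or "top" or "wrist"; returns a dict with "frame" (400x640x3 uint8, red, green, blue), "vfov" (degrees; the focal length in pixels is half the picture's height over the tangent of half this angle, whatever the lens; pixels are square), "cx", "cy" (the principal point, pixels), "k1" (the pictures are not rectified: a ray, as slopes to the right and down, at radius r is drawn at 1 + k1 r^2 times it, then the intrinsics apply), "world_from_camera" (4x4, takes a point from camera to world coordinates); the wrist camera has in their place "mount" (4x4, takes a point from camera to tool coordinates, whose origin is the TCP and whose axes are the flange's). Camera axes: x right, y down, z forward; pixel columns grow to the right and rows downward; lengths in mm; the calibration is good to about 2 mm. A picture is of the moment at which its call begins: read the wrist's pose just before it. There is no depth.
- env.close_job(): hands the job in; it is judged then, once.
Trained networks look in the newest picture that a camera, given by its name, has taken for a name from the list of things; names that differ only in an ending like _2 or _b are one class to them, and where a whole thing is asked for, a point or a joint stands for the part that bears it (a point fixed in the world has none). Each returns a list of dicts, best first, with "confidence" (0 to 1); they miss things now and then, are a little off and sometimes report something else, mostly with a low value. They report only what shows in the picture. A call takes as long as a camera call. They do not tell look-alikes from the thing itself.
- env.trace(camera, label): "pixels" (400x640 bool, what is visible of it) and "point" ([column, row] in pixels, amid what is visible of it).
- env.tip_of(camera, label): "point" ([column, row] in pixels: a listed point, or the origin of a listed thing).
The state is a dict: "clock": time; "joint_pos": joint angles; "qvel": joint speeds; "effort": joint torques, N m; "tcp_pos": TCP position; "tcp_rot": TCP orientation; "ft_force": force on the tool from outside, world axes, zero at the start; "moment": the same for the moment, N m; "opening": opening from 0.0 (shut) to 1.0 (fully open); "grip_force": force on a finger pad.
Only numpy, scipy, OpenCV 4.12 (cv2) and the standard library are available. Lean on these libraries where they do the work, as an engineer would, in place of code of your own. Each camera call takes 0.05 s, during which the arm holds its last target. There are 200 camera calls.

### The job

Take the biscuit press by its upright handle, push it back along its stand firmly against the back stop, and keep it pressed there while the slow spring catch at its side creeps all the way in. Then let go of the handle, take the piston rod by its black knob and draw it straight up, about 45 mm, until the dark ring on the rod is level with the top of the press, without jamming it or pulling it out. Finish while holding the piston still at that height (do not let go), so that someone can fill the press; leave the other kitchen things alone.

Things in the scene. Friction and masses are not known exactly. Their poses are not given: they have to be found in the camera images.
- stand: Fixed stand: wooden base 12 mm thick (x -145 to 55, y +-65 mm), two rails 37 mm high that guide the press along its x. Origin on the worktop, under the press's bore when home. +x runs from the handle end to the stop, +y left, z up. Catch tower 62 mm high at x -33 to -3, y -42 to -64 mm; the bolt's tail reaches y = -96 mm at 44 mm height.
- stop: Upright aluminium back stop, part of the stand (same origin and axes): its face is the plane x = +28 mm, 70 mm wide, from 12 to 82 mm above the worktop. The press touches it when the press's origin is over the stand's origin. A push of 10 to 15 N on the handle seats the press well; over 1 N must stay on the stop while the catch creeps in.
- bolt (a joint): Spring catch, a 10 mm bolt sliding along the stand's +y: 0 back, 0.0105 m fully in. 2 N spring, damped. It rests on the press's side wall (0.001 to 0.003) until the press is home, then creeps at about 3 mm/s (about 3 s) into a socket in the press and locks it against sliding and lifting. In above 0.0085.
- press: Biscuit press (loose, 0.35 to 0.6 kg): white body 56 mm along x, 66 mm wide, between the rails with 1 mm play, on the 12 mm base. Origin at the centre of its underside below the bore; axes as the stand's. Side cheeks 70 mm high, centre 85 mm high. Starts 17 to 39 mm short of home; slick: sliding it takes about 1 to 5 N.
- handle (a point): Grip point of the press's upright handle, 90 mm in front (-x) of the bore axis, 63 mm above the press's underside (75 mm above the worktop). The handle is 26 mm along x and 18 mm thick in y, its top 97 mm above the worktop. Pinch it across y.
- guide_top (a point): Centre of the mouth of the bore, on the top of the press, 85 mm above its underside. The bore is upright, 18 mm wide and 75 mm deep, closed at the bottom.
- piston: Piston (loose, 0.1 to 0.2 kg): steel rod 16 mm thick, black knob on top. Origin at the centre of its foot, z up the rod. At first the foot stands on the bore's floor, 10 mm above the press's underside. A 3 mm dark ring lies 30 mm above the foot: level with the press's top when risen 45 mm (30 mm stay in the bore). It drops when let go.
- knob (a point): Centre of the piston's knob, 113 mm above the rod's foot; knob 32 mm in diameter, 26 mm high; 25 mm of bare rod lie between the knob and the top of the press when the piston is down.
- spice_jar: Glass spice jar with a red cap, 45 mm wide, 106 mm high, beside the stand on its -y side. Bystander, loose: leave it where it is. Origin at the centre of its underside.
- tomato: Red tomato, 58 mm, 62 mm high, beside the stand on its +y side. Bystander, loose: leave it where it is. Origin at the centre of its underside.
- mug: Small green and white mug, 64 x 89 mm, 48 mm high. Bystander, loose: leave it where it is. Origin at the centre of its underside.
- tin: Food tin, 75 mm wide, 58 mm high. Bystander, loose: leave it where it is. Origin at the centre of its underside.
- teaspoon: Steel teaspoon, 130 mm long, lying near the front on the right. Bystander, loose: leave it where it is. Origin at the centre of its underside.
- lemon: Lemon, 72 x 57 mm, lying near the front on the left. Bystander, loose: leave it where it is. Origin at the centre of its underside.
Not all that is in view belongs to the job. Leave any green or purple look-alike of the piston alone. What is shaped like the press but orange is not meant.

How it is judged (in metres and radians):
On the way, in this order (a step that is already met when the one before it is completed fails the run):
1. the press is pressed against the back stop while the catch is still creeping in (contact force between press and stop above 1 N and value of joint bolt below 0.0065 m), for 0.2 s.
2. the press is still pressed against the stop by the fingers when the catch is in (contact force between press and stop above 1 N and value of joint bolt above 0.0085 m and contact force between the fingers and press above 1 N and z of piston in the frame of press below 0.02 m), for 0.1 s.
3. the piston is drawn up by the fingers (z of piston in the frame of press above 0.035 m and contact force between the fingers and piston above 2 N), for 0.2 s.
At the end, for the whole second after the job is handed in: Catch in (over 8.5 mm), press home (within 4 mm) and upright; the fingers hold the piston at rest, its foot 48 to 62 mm above the press's underside (38 to 52 mm risen), within 0.08 rad of the bore and pushing on the press with under 10 N; the arm does not touch the press (value of joint bolt above 0.0085 m and x of press in the frame of stand above -0.004 m and angle between press's own z axis and vertical below 0.04 rad and z of piston in the frame of press between 0.048 and 0.062 m and angle between the z axis of piston and the z axis of press, either way round below 0.08 rad and contact force between the fingers and piston above 2 N and contact force between the arm and press below 0.5 N and contact force between piston and press below 10 N and linear speed of piston below 0.01 m/s); the arm keeps its last pose, push and grip.
It fails at once if the piston is pulled clean out of the press (z of piston in the frame of press above 0.082 m).
It fails at once if the piston is jammed hard in its bore (z of piston in the frame of press above 0.015 m and contact force between piston and press above 40 N).
It fails at once if the press is lifted or tipped out of the stand (z of press in the frame of stand above 0.03 m or angle between press's own z axis and vertical above 0.15 rad).
It fails at once if one of the other kitchen things is disturbed (distance of any of spice_jar, tomato, mug, tin, teaspoon, lemon from where it was at the start of the episode above 0.025 m).
It also fails if it takes over 45 s, if anything falls off the work surface, if the arm or the gripper's body presses on something with over 40 N, if the wrist force passes 120 N, or if a joint passes its speed limit or range.

## Working session

There is one attempt and no reset: what is moved stays moved. The work goes in short steps, Python scripts to look and compute and a tool call to move; the robot and the scene stay as the last step left them, time stands still between calls to the robot, and variables do not carry over. Pictures are saved under pics/ and viewed, at most 10 in all, crops included, and the job is handed in when it is done.

Besides the shell and the picture viewer there is one more tool, called after "Call:" by a JSON object that holds its "fn" and its "kwargs". move_arm: Moves the arm, as the interface text tells. Its arguments: {"type":"object","properties":{"increments":{"type":"array"},"squeeze":{"type":"number"}},"required":["increments"]}

```bash
ls; mkdir -p pics; python3 - <<'E'
from workcell import env
import cv2,numpy as np
s=env.read_state();print(s['clock'],s['tcp_pos'],s['tcp_rot'],s['ft_force'],s['opening'],env.tcp_to_tips)
for n in ('scene','top'):
    c=env.read_camera(n);cv2.imwrite(f'pics/{n}0.png',c['frame'][:,:,::-1])
    print(n,c['vfov'],c['cx'],c['cy'],c['k1'],np.round(c['world_from_camera'],3).tolist())
    for l in ('handle','guide_top','knob','stand','press','piston'):
        print(l,[(np.round(d['point'],1).tolist(),round(d['confidence'],2)) for d in env.tip_of(n,l)])
E
```

```text
pics
0.0 [210.52598758 587.85585878 262.91507127] [-3.13976444e+00  1.13009454e-04  2.79783350e+00] [ 0.09458868  0.19003417 -0.87865636] 1.0033553236625206 25.0
scene 45.47097005586554 319.2607312857561 202.28624848880986 0.0032327028010314244 [[-0.641, -0.378, 0.668, -397.391], [-0.767, 0.335, -0.547, 789.59], [-0.017, -0.863, -0.505, 832.871], [0.0, 0.0, 0.0, 1.0]]
handle [([231.6, 248.6], 0.65), ([336.9, 220.4], 0.64)]
guide_top [([259.5, 234.7], 0.94), ([317.4, 202.3], 0.56)]
knob [([302.7, 224.0], 0.67), ([289.8, 217.2], 0.53)]
stand [([318.3, 223.8], 0.68)]
press [([324.9, 224.8], 0.82), ([260.9, 259.5], 0.79)]
piston [([289.4, 247.2], 0.61), ([299.4, 258.6], 0.52)]
top 55.76428600541289 320.53146276238834 201.59304682590147 0.02959005163106388 [[0.021, -0.988, 0.156, 373.351], [-1.0, -0.02, 0.004, 12.291], [-0.001, -0.156, -0.988, 1140.533], [0.0, 0.0, 0.0, 1.0]]
handle [([325.2, 221.6], 0.73), ([186.3, 214.7], 0.68), ([223.3, 181.7], 0.6)]
guide_top [([252.4, 191.5], 0.81), ([333.7, 192.4], 0.67)]
knob [([283.3, 190.3], 0.63), ([279.3, 217.4], 0.52), ([331.3, 186.0], 0.43)]
stand [([335.4, 187.3], 0.73)]
press [([331.2, 195.1], 0.74), ([255.9, 195.3], 0.68)]
piston [([283.8, 220.0], 0.68), ([284.7, 199.8], 0.49)]
```

```bash
python3 - <<'E'
import cv2
a=cv2.imread('pics/scene0.png')[130:330,160:420];b=cv2.imread('pics/top0.png')[110:300,150:410]
cv2.imwrite('pics/sc1.png',cv2.resize(a,None,fx=3,fy=3,interpolation=cv2.INTER_CUBIC));cv2.imwrite('pics/tc1.png',cv2.resize(b,None,fx=3,fy=3,interpolation=cv2.INTER_CUBIC))
E
```

```text
(no output)
```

View pics/sc1.png

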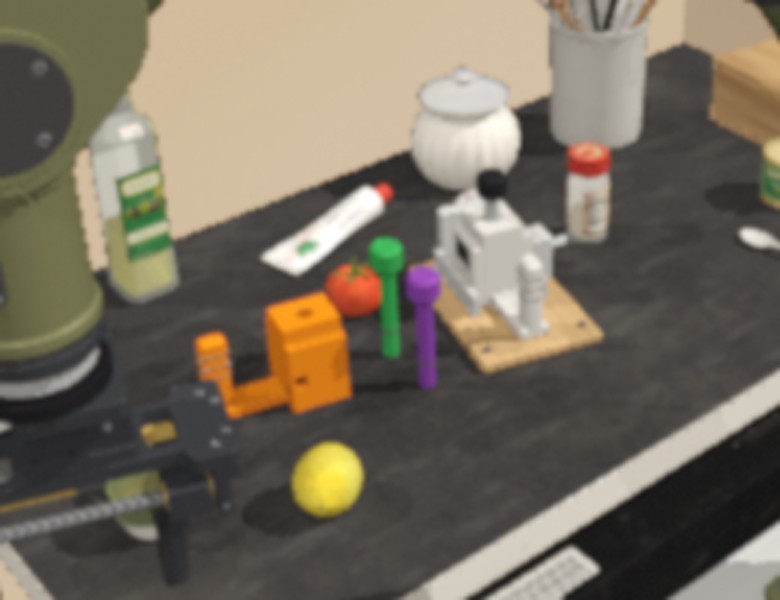

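View pics/tc1.png

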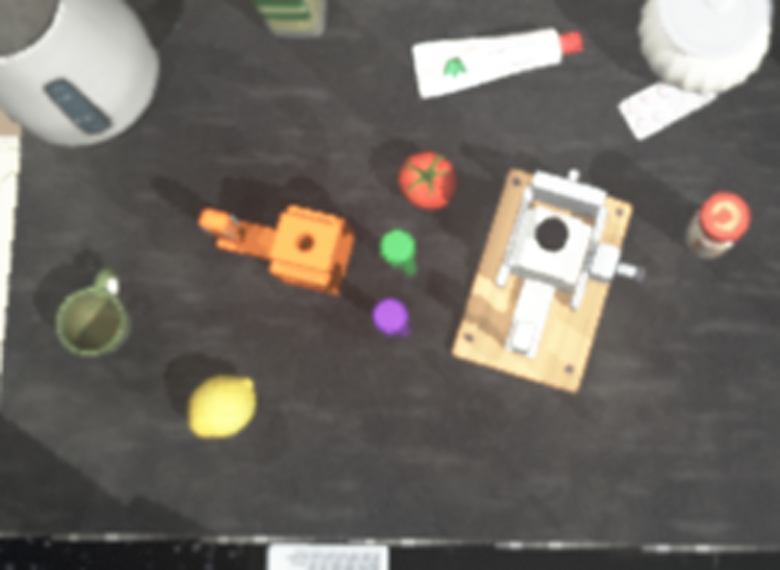

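The meant press is the white one on the wooden stand: handle at top-view pixel ≈(323,220), black knob at ≈(334,188). In the scene view its knob is at ≈(323,192) and its handle at ≈(337,220). The look-alikes are an orange press (top 255,192), a green piston (283,192) and a purple piston (280,215). Only the white press stands between rails and has the black knob, and these enlarged crops confirm it.

```bash
cat > h.py <<'E'
from workcell import env
import cv2,numpy as np
def ray(c,p,T=None):
    T=c['world_from_camera'] if T is None else T
    f=200/np.tan(np.radians(c['vfov'])/2)
    q=np.array([(p[0]-c['cx'])/f,(p[1]-c['cy'])/f]);u=q.copy()
    for _ in range(10):u=q/(1+c['k1']*(u@u))
    d=T[:3,:3]@np.array([*u,1]);return T[:3,3],d/np.linalg.norm(d)
def atz(c,p,z,T=None):
    o,d=ray(c,p,T);return o+d*(z-o[2])/d[2]
def tri(rs):
    A=sum(np.eye(3)-np.outer(d,d) for o,d in rs);b=sum((np.eye(3)-np.outer(d,d))@o for o,d in rs);return np.linalg.solve(A,b)
E
python3 - <<'E'
from h import *
np.set_printoptions(precision=1,suppress=True)
t=env.read_camera('top');
# wood mask
def wood(c,lo,hi):
    h=cv2.cvtColor(c['frame'],cv2.COLOR_RGB2HSV);m=cv2.inRange(h,(8,50,90),(25,200,255))
    k=np.zeros_like(m);k[lo[1]:hi[1],lo[0]:hi[0]]=1;m=m*k;n,l,st,_=cv2.connectedComponentsWithStats(m)
    pts=np.argwhere((np.isin(l,[i for i in range(1,n) if st[i,4]>15])))[:,::-1];return cv2.convexHull(pts.astype(np.int32))[:,0]
h=wood(t,(296,160),(366,246))
w=np.array([atz(t,p,12)[:2] for p in h]).astype(np.float32)
r=cv2.minAreaRect(w);print('rect',r)
cor=[(321.7,166.7),(301.7,228.3),(342.7,240.3),(360.7,179.3)]
W=np.array([atz(t,p,12) for p in cor]);print(W)
s=env.read_camera('scene')
for nm,pt,ps in (('handle',[325.2,221.6],[336.9,220.4]),('knob',[333.7,187.7],[323.3,191.7])):
    print(nm,tri([ray(t,pt),ray(s,ps)]),atz(t,pt,97 if nm=='handle' else 148))
for l in ('handle','knob','guide_top','press','piston','stand','stop','bolt','spice_jar','tomato'):
  for n in ('top','scene'):
    print(l,n,[(np.array(d['point']),round(d['confidence'],2)) for d in env.tip_of(n,l)])
E
```

```text
rect ((548.9388427734375, -12.593826293945312), (136.15313720703125, 205.70169067382812), 74.01945495605469)
[[ 659.7   15.9   12. ]
 [ 469.4   71.9   12. ]
 [ 436.3  -51.    12. ]
 [ 622.7 -103.8   12. ]]
handle [483.8   2.6  80.4] [482.1   2.8  97. ]
knob [570.7 -18.8 132.7] [568.2 -17.8 148. ]
handle top [(array([224.1, 182. ]), 0.93), (array([322.8, 220.3]), 0.88), (array([333.8, 190.1]), 0.37), (array([331.4, 185.9]), 0.19)]
handle scene [(array([227.8, 248.7]), 0.95), (array([338.8, 221.1]), 0.57)]
knob top [(array([278.6, 215.8]), 0.44), (array([282.4, 192.2]), 0.42), (array([329.1, 187.9]), 0.41)]
knob scene [(array([304.9, 225. ]), 0.78), (array([319.5, 187.9]), 0.63), (array([289.6, 215.4]), 0.5)]
guide_top top [(array([249.1, 192.4]), 0.97), (array([335.6, 190.4]), 0.74)]
guide_top scene [(array([259.4, 235.2]), 0.79), (array([320.3, 203.2]), 0.59)]
press top [(array([331.2, 195.8]), 0.87), (array([256.7, 192.2]), 0.65), (array([333. , 195.6]), 0.19)]
press scene [(array([263.1, 258.5]), 0.77), (array([267.5, 300.3]), 0.71), (array([327.2, 225.8]), 0.61), (array([322.9, 191.7]), 0.61), (array([338.7, 221.4]), 0.16)]
piston top [(array([335.6, 197.2]), 0.61), (array([289.9, 200.1]), 0.54), (array([282.4, 221.7]), 0.48)]
piston scene [(array([298.6, 258.2]), 0.8), (array([290.8, 249.2]), 0.61)]
stand top [(array([335.2, 186.1]), 0.58)]
stand scene [(array([319.1, 224.6]), 0.69)]
stop top [(array([332.4, 189.9]), 0.61)]
stop scene []Traceback (most recent call last):
  File "<stdin>", line 19, in <module>
ValueError: it knows: guide_top, handle, knob, lemon, mug, piston, press, spice_jar, stand, stop, teaspoon, tin, tomato
```

Call:
{"fn": "move_arm", "kwargs": {"increments": [{"dx":-0.025,"dy":-0.025,"hand":0.088},{"dx":-0.05,"dy":-0.05,"hand":0.088},{"dx":-0.075,"dy":-0.075,"hand":0.088},{"dx":-0.1,"dy":-0.1,"hand":0.088},{"dx":-0.125,"dy":-0.125,"hand":0.088},{"dx":-0.15,"dy":-0.15,"hand":0.088},{"dx":-0.175,"dy":-0.175,"hand":0.088},{"dx":-0.2,"dy":-0.2,"hand":0.088}]}}

```text
schema error: expected keys rx, ry, rz, dx, dy, dz, hand
```

Call:
{"fn": "move_arm", "kwargs": {"increments": [{"dx":-0.025,"dy":-0.025,"rz":-0.5,"hand":0.088},{"dx":-0.05,"dy":-0.05,"rz":-1,"hand":0.088},{"dx":-0.075,"dy":-0.075,"rz":-1.5,"hand":0.088},{"dx":-0.1,"dy":-0.1,"rz":-2,"hand":0.088},{"dx":-0.125,"dy":-0.125,"rz":-2.5,"hand":0.088},{"dx":-0.15,"dy":-0.15,"rz":-3,"hand":0.088},{"dx":-0.175,"dy":-0.175,"rz":-3.5,"hand":0.088},{"dx":-0.2,"dy":-0.2,"rz":-3.6,"hand":0.088}]}}

```text
schema error: expected keys rx, ry, rz, dx, dy, dz, hand
```

Call:
{"fn": "move_arm", "kwargs": {"increments": [{"rx":0,"ry":0,"rz":0,"dx":-0.025,"dy":-0.025,"dz":0,"hand":0.088},{"rx":0,"ry":0,"rz":0,"dx":-0.05,"dy":-0.05,"dz":0,"hand":0.088},{"rx":0,"ry":0,"rz":0,"dx":-0.075,"dy":-0.075,"dz":0,"hand":0.088},{"rx":0,"ry":0,"rz":0,"dx":-0.1,"dy":-0.1,"dz":0,"hand":0.088},{"rx":0,"ry":0,"rz":0,"dx":-0.125,"dy":-0.125,"dz":0,"hand":0.088},{"rx":0,"ry":0,"rz":0,"dx":-0.15,"dy":-0.15,"dz":0,"hand":0.088},{"rx":0,"ry":0,"rz":0,"dx":-0.175,"dy":-0.175,"dz":0,"hand":0.088},{"rx":0,"ry":0,"rz":0,"dx":-0.2,"dy":-0.2,"dz":0,"hand":0.088}]}}

```text
clock: 2.17
tcp_pos: [332.1, 331.3, 264.0]
tcp_rot: [3.141, 0.0, 2.798]
ft_force: [1.0, 0.2, -0.2]
opening: 1.0
grip_force: 0.0
```

Call:
{"fn": "move_arm", "kwargs": {"increments": [{"rx":0,"ry":0,"rz":-0.5,"dx":-0.025,"dy":-0.025,"dz":0,"hand":0.088},{"rx":0,"ry":0,"rz":-1,"dx":-0.05,"dy":-0.05,"dz":0,"hand":0.088},{"rx":0,"ry":0,"rz":-1.5,"dx":-0.075,"dy":-0.075,"dz":0,"hand":0.088},{"rx":0,"ry":0,"rz":-2,"dx":-0.1,"dy":-0.1,"dz":0,"hand":0.088},{"rx":0,"ry":0,"rz":-2.5,"dx":-0.125,"dy":-0.125,"dz":0,"hand":0.088},{"rx":0,"ry":0,"rz":-3,"dx":-0.15,"dy":-0.15,"dz":0,"hand":0.088},{"rx":0,"ry":0,"rz":-3.5,"dx":-0.175,"dy":-0.175,"dz":0,"hand":0.088},{"rx":0,"ry":0,"rz":-3.6,"dx":-0.2,"dy":-0.2,"dz":0,"hand":0.088}]}}

```text
clock: 2.83
tcp_pos: [453.1, 75.4, 264.0]
tcp_rot: [3.141, 0.001, 2.861]
ft_force: [0.8, -0.5, -0.3]
opening: 0.998
grip_force: 0.0
```

Call:
{"fn": "move_arm", "kwargs": {"increments": [{"rx":0,"ry":0,"rz":0,"dx":-0.012,"dy":-0.015,"dz":0.015,"hand":0.088},{"rx":0,"ry":0,"rz":0,"dx":-0.025,"dy":-0.03,"dz":0.03,"hand":0.088},{"rx":0,"ry":0,"rz":0,"dx":-0.037,"dy":-0.045,"dz":0.045,"hand":0.088},{"rx":0,"ry":0,"rz":0,"dx":-0.049,"dy":-0.059,"dz":0.06,"hand":0.088},{"rx":0,"ry":0,"rz":0,"dx":-0.049,"dy":-0.059,"dz":0.06,"hand":0.088},{"rx":0,"ry":0,"rz":0,"dx":-0.049,"dy":-0.059,"dz":0.06,"hand":0.088},{"rx":0,"ry":0,"rz":0,"dx":-0.049,"dy":-0.059,"dz":0.06,"hand":0.088},{"rx":0,"ry":0,"rz":0,"dx":-0.049,"dy":-0.059,"dz":0.06,"hand":0.088}]}}

```text
clock: 3.5
tcp_pos: [483.3, 8.3, 204.5]
tcp_rot: [3.14, 0.001, 2.863]
ft_force: [-0.1, 1.0, -0.6]
opening: 1.001
grip_force: 0.0
```

```bash
python3 - <<'E'
from h import *
from scipy.spatial.transform import Rotation as R
np.set_printoptions(precision=1,suppress=True)
s=env.read_state();T=np.eye(4);T[:3,:3]=R.from_euler('xyz',s['tcp_rot']).as_matrix();T[:3,3]=s['tcp_pos']
c=env.read_camera('wrist');T=T@c['mount'];print(s['tcp_pos'],s['tcp_rot']);print(T[:3,3])
cv2.imwrite('pics/w1.png',c['frame'][:,:,::-1])
for l,z in (('handle',75),('knob',135),('guide_top',97),('stand',0)):
    for d in env.tip_of('wrist',l): print(l,np.array(d['point']),round(d['confidence'],2),atz(c,d['point'],z,T))
for d in env.trace('wrist','handle'): print('tr',np.array(d['point']),d['confidence'])
E
```

```text
[483.3   8.3 204.5] [3.1 0.  2.9]
[409.4  29.1 324.5]
handle [315.6 201.5] 0.59 [482.6   5.   75. ]
knob [318.3 342.9] 0.92 [569.6 -17.5 135. ]
knob [490.1 191.1] 0.69 [488.5 117.2 135. ]
knob [496.  268.9] 0.55 [544.1 114.3 135. ]
guide_top [592.6 231.5] 0.87 [558.4 206.   97. ]
guide_top [319.8 311.8] 0.7 [571.4 -16.8  97. ]
stand [318.1 203.1] 0.32 [507.2  -0.1   0. ]
tr [317.9 263.3] 0.97
tr [568.4 216.7] 0.75
tr [299.  348.9] 0.42
```

View pics/w1.png

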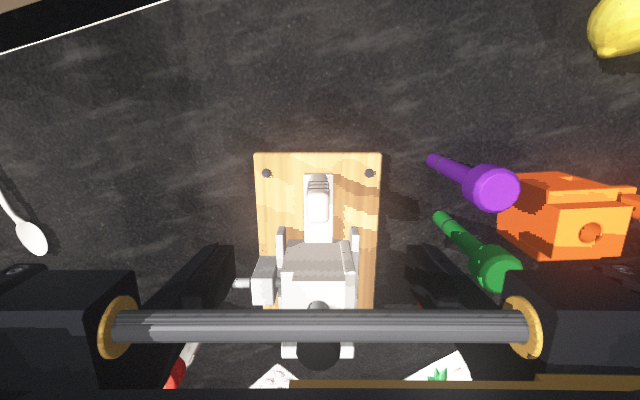

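The wrist view shows the press handle at ≈(317,201) with the black knob at ≈(318,343). The stand is square to the gripper, and the knob-to-handle distance measures 90 mm as specified. Next I lower onto the handle and close.

Call:
{"fn": "move_arm", "kwargs": {"increments": [{"rx":0,"ry":0,"rz":0,"dx":0,"dy":-0.003,"dz":0.02,"hand":0.088},{"rx":0,"ry":0,"rz":0,"dx":0,"dy":-0.003,"dz":0.04,"hand":0.088},{"rx":0,"ry":0,"rz":0,"dx":0,"dy":-0.003,"dz":0.06,"hand":0.088},{"rx":0,"ry":0,"rz":0,"dx":0,"dy":-0.003,"dz":0.08,"hand":0.088},{"rx":0,"ry":0,"rz":0,"dx":0,"dy":-0.003,"dz":0.1,"hand":0.088},{"rx":0,"ry":0,"rz":0,"dx":0,"dy":-0.003,"dz":0.12,"hand":0.088},{"rx":0,"ry":0,"rz":0,"dx":0,"dy":-0.003,"dz":0.12,"hand":0.05},{"rx":0,"ry":0,"rz":0,"dx":0,"dy":-0.003,"dz":0.12,"hand":0.03}], "squeeze": 25}}

```text
clock: 4.47
tcp_pos: [481.8, 4.1, 83.3]
tcp_rot: [-3.141, -0.002, 2.861]
ft_force: [-0.1, -0.5, -0.2]
opening: 0.874
grip_force: 0.0
```

Call:
{"fn": "move_arm", "kwargs": {"increments": [{"rx":0,"ry":0,"rz":0,"dx":0,"dy":0,"dz":0,"hand":0.03},{"rx":0,"ry":0,"rz":0,"dx":0,"dy":0,"dz":0,"hand":0.02},{"rx":0,"ry":0,"rz":0,"dx":0,"dy":0,"dz":0,"hand":0.01},{"rx":0,"ry":0,"rz":0,"dx":0,"dy":0,"dz":0,"hand":0.01},{"rx":0,"ry":0,"rz":0,"dx":0,"dy":0,"dz":0,"hand":0.01},{"rx":0,"ry":0,"rz":0,"dx":0,"dy":0,"dz":0,"hand":0.01},{"rx":0,"ry":0,"rz":0,"dx":0,"dy":0,"dz":0,"hand":0.01},{"rx":0,"ry":0,"rz":0,"dx":0,"dy":0,"dz":0,"hand":0.01}], "squeeze": 25}}

```text
clock: 5.13
tcp_pos: [482.4, 3.9, 83.8]
tcp_rot: [3.141, 0.0, 2.861]
ft_force: [0.1, 1.3, 0.7]
opening: 0.267
grip_force: 0.8
```

Call:
{"fn": "move_arm", "kwargs": {"increments": [{"rx":0,"ry":0,"rz":0,"dx":0,"dy":0,"dz":0,"hand":0.01},{"rx":0,"ry":0,"rz":0,"dx":0,"dy":0,"dz":0,"hand":0.01},{"rx":0,"ry":0,"rz":0,"dx":0,"dy":0,"dz":0,"hand":0.01},{"rx":0,"ry":0,"rz":0,"dx":0,"dy":0,"dz":0,"hand":0.01},{"rx":0,"ry":0,"rz":0,"dx":0,"dy":0,"dz":0,"hand":0.01},{"rx":0,"ry":0,"rz":0,"dx":0,"dy":0,"dz":0,"hand":0.01},{"rx":0,"ry":0,"rz":0,"dx":0,"dy":0,"dz":0,"hand":0.01},{"rx":0,"ry":0,"rz":0,"dx":0,"dy":0,"dz":0,"hand":0.01}], "squeeze": 30}}

```text
clock: 5.8
tcp_pos: [482.5, 4.4, 83.7]
tcp_rot: [3.141, 0.0, 2.862]
ft_force: [1.2, 4.9, 1.4]
opening: 0.2
grip_force: 30.0
```

Call:
{"fn": "move_arm", "kwargs": {"increments": [{"rx":0,"ry":0,"rz":0,"dx":-0.002,"dy":0.0005,"dz":0,"hand":0.01},{"rx":0,"ry":0,"rz":0,"dx":-0.005,"dy":0.0005,"dz":0,"hand":0.01},{"rx":0,"ry":0,"rz":0,"dx":-0.008,"dy":0.0005,"dz":0,"hand":0.01},{"rx":0,"ry":0,"rz":0,"dx":-0.011,"dy":0.0005,"dz":0,"hand":0.01},{"rx":0,"ry":0,"rz":0,"dx":-0.013,"dy":0.0005,"dz":0,"hand":0.01},{"rx":0,"ry":0,"rz":0,"dx":-0.015,"dy":0.0005,"dz":0,"hand":0.01},{"rx":0,"ry":0,"rz":0,"dx":-0.017,"dy":0.0005,"dz":0,"hand":0.01},{"rx":0,"ry":0,"rz":0,"dx":-0.018,"dy":0.0005,"dz":0,"hand":0.01}]}}

```text
clock: 6.47
tcp_pos: [500.3, -1.2, 83.8]
tcp_rot: [-3.141, 0.001, 2.86]
ft_force: [-0.2, 3.0, 2.1]
opening: 0.202
grip_force: 29.9
```

Call:
{"fn": "move_arm", "kwargs": {"increments": [{"rx":0,"ry":0,"rz":0,"dx":-0.0005,"dy":0,"dz":0,"hand":0.01},{"rx":0,"ry":0,"rz":0,"dx":-0.001,"dy":0,"dz":0,"hand":0.01},{"rx":0,"ry":0,"rz":0,"dx":-0.0015,"dy":0,"dz":0,"hand":0.01},{"rx":0,"ry":0,"rz":0,"dx":-0.002,"dy":0,"dz":0,"hand":0.01},{"rx":0,"ry":0,"rz":0,"dx":-0.0025,"dy":0,"dz":0,"hand":0.01},{"rx":0,"ry":0,"rz":0,"dx":-0.003,"dy":0,"dz":0,"hand":0.01},{"rx":0,"ry":0,"rz":0,"dx":-0.0035,"dy":0,"dz":0,"hand":0.01},{"rx":0,"ry":0,"rz":0,"dx":-0.004,"dy":0,"dz":0,"hand":0.01}]}}

```text
clock: 7.13
tcp_pos: [503.3, -1.8, 83.7]
tcp_rot: [-3.141, -0.001, 2.86]
ft_force: [-1.8, 2.2, 3.0]
opening: 0.201
grip_force: 29.9
```

Call:
{"fn": "move_arm", "kwargs": {"increments": [{"rx":0,"ry":0,"rz":0,"dx":-0.0005,"dy":0,"dz":0,"hand":0.01},{"rx":0,"ry":0,"rz":0,"dx":-0.001,"dy":0,"dz":0,"hand":0.01},{"rx":0,"ry":0,"rz":0,"dx":-0.0015,"dy":0,"dz":0,"hand":0.01},{"rx":0,"ry":0,"rz":0,"dx":-0.002,"dy":0,"dz":0,"hand":0.01},{"rx":0,"ry":0,"rz":0,"dx":-0.002,"dy":0,"dz":0,"hand":0.01},{"rx":0,"ry":0,"rz":0,"dx":-0.0025,"dy":0,"dz":0,"hand":0.01},{"rx":0,"ry":0,"rz":0,"dx":-0.0025,"dy":0,"dz":0,"hand":0.01},{"rx":0,"ry":0,"rz":0,"dx":-0.003,"dy":0,"dz":0,"hand":0.01}]}}

```text
clock: 7.8
tcp_pos: [504.9, -2.2, 83.7]
tcp_rot: [-3.141, -0.003, 2.861]
ft_force: [-5.9, 4.1, 6.8]
opening: 0.2
grip_force: 29.9
```

Call:
{"fn": "move_arm", "kwargs": {"increments": [{"rx":0,"ry":0,"rz":0,"dx":-0.0005,"dy":0,"dz":0,"hand":0.01},{"rx":0,"ry":0,"rz":0,"dx":-0.001,"dy":0,"dz":0,"hand":0.01},{"rx":0,"ry":0,"rz":0,"dx":-0.0015,"dy":0,"dz":0,"hand":0.01},{"rx":0,"ry":0,"rz":0,"dx":-0.0015,"dy":0,"dz":0,"hand":0.01},{"rx":0,"ry":0,"rz":0,"dx":-0.0015,"dy":0,"dz":0,"hand":0.01},{"rx":0,"ry":0,"rz":0,"dx":-0.0015,"dy":0,"dz":0,"hand":0.01},{"rx":0,"ry":0,"rz":0,"dx":-0.0015,"dy":0,"dz":0,"hand":0.01},{"rx":0,"ry":0,"rz":0,"dx":-0.0015,"dy":0,"dz":0,"hand":0.01}]}}

```text
clock: 8.47
tcp_pos: [505.1, -2.1, 83.7]
tcp_rot: [-3.141, -0.005, 2.862]
ft_force: [-6.7, 5.6, 8.2]
opening: 0.203
grip_force: 30.0
```

Call:
{"fn": "move_arm", "kwargs": {"increments": [{"rx":0,"ry":0,"rz":0,"dx":-0.001,"dy":0,"dz":0,"hand":0.01},{"rx":0,"ry":0,"rz":0,"dx":-0.002,"dy":0,"dz":0,"hand":0.01},{"rx":0,"ry":0,"rz":0,"dx":-0.002,"dy":0,"dz":0,"hand":0.01},{"rx":0,"ry":0,"rz":0,"dx":-0.002,"dy":0,"dz":0,"hand":0.01},{"rx":0,"ry":0,"rz":0,"dx":-0.002,"dy":0,"dz":0,"hand":0.01},{"rx":0,"ry":0,"rz":0,"dx":-0.002,"dy":0,"dz":0,"hand":0.01},{"rx":0,"ry":0,"rz":0,"dx":-0.002,"dy":0,"dz":0,"hand":0.01},{"rx":0,"ry":0,"rz":0,"dx":-0.002,"dy":0,"dz":0,"hand":0.01}]}}

```text
clock: 9.13
tcp_pos: [505.4, -2.0, 83.6]
tcp_rot: [-3.14, -0.008, 2.863]
ft_force: [-9.8, 7.3, 12.3]
opening: 0.206
grip_force: 30.0
```

```bash
python3 - <<'E'
from h import *
c=env.read_camera('top');f=c['frame'][150:250,290:390,::-1]
d=env.read_camera('scene');g=d['frame'][170:270,280:380,::-1]
cv2.imwrite('pics/t2.png',cv2.resize(np.hstack([f,g]),None,fx=4,fy=4,interpolation=cv2.INTER_CUBIC));print(env.read_state()['ft_force'])
E
```

```text
[-8.87316978  7.87457464 11.18332262]
```

View pics/t2.png

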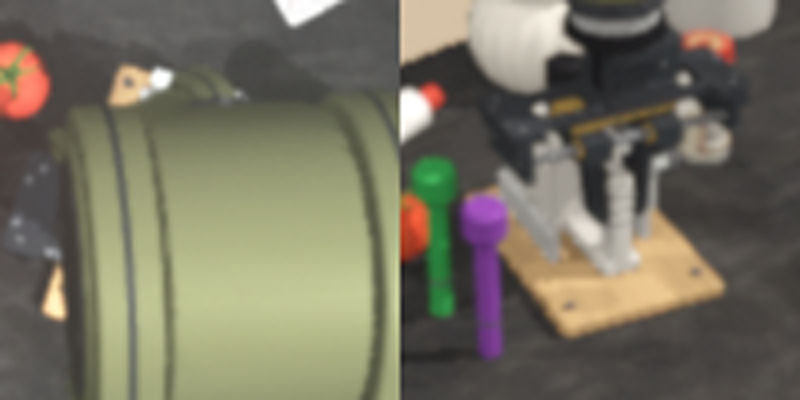

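Call:
{"fn": "move_arm", "kwargs": {"increments": [{"rx":0,"ry":0,"rz":0,"dx":-0.0005,"dy":0.0005,"dz":0,"hand":0.01},{"rx":0,"ry":0,"rz":0,"dx":-0.0005,"dy":0.001,"dz":0,"hand":0.01},{"rx":0,"ry":0,"rz":0,"dx":-0.0005,"dy":0.001,"dz":0,"hand":0.01},{"rx":0,"ry":0,"rz":0,"dx":-0.0005,"dy":0.001,"dz":0,"hand":0.01},{"rx":0,"ry":0,"rz":0,"dx":-0.0005,"dy":0.001,"dz":0,"hand":0.01},{"rx":0,"ry":0,"rz":0,"dx":-0.0005,"dy":0.001,"dz":0,"hand":0.01},{"rx":0,"ry":0,"rz":0,"dx":-0.0005,"dy":0.001,"dz":0,"hand":0.01},{"rx":0,"ry":0,"rz":0,"dx":-0.0005,"dy":0.001,"dz":0,"hand":0.01}]}}

```text
clock: 9.9
tcp_pos: [505.5, -1.8, 83.5]
tcp_rot: [-3.139, -0.009, 2.862]
ft_force: [-10.4, 6.1, 12.0]
opening: 0.199
grip_force: 30.0
```

```bash
python3 - <<'E'
from h import *
c=env.read_camera('wrist');cv2.imwrite('pics/w2.png',c['frame'][:,:,::-1])
E
```

Call:
{"fn": "move_arm", "kwargs": {"increments": [{"rx":0,"ry":0,"rz":0,"dx":0,"dy":0,"dz":0,"hand":0.01},{"rx":0,"ry":0,"rz":0,"dx":0,"dy":0,"dz":0,"hand":0.01},{"rx":0,"ry":0,"rz":0,"dx":0,"dy":0,"dz":0,"hand":0.01},{"rx":0,"ry":0,"rz":0,"dx":0,"dy":0,"dz":0,"hand":0.01},{"rx":0,"ry":0,"rz":0,"dx":0,"dy":0,"dz":0,"hand":0.01},{"rx":0,"ry":0,"rz":0,"dx":0,"dy":0,"dz":0,"hand":0.01},{"rx":0,"ry":0,"rz":0,"dx":0,"dy":0,"dz":0,"hand":0.01},{"rx":0,"ry":0,"rz":0,"dx":0,"dy":0,"dz":0,"hand":0.01}]}}

```text
clock: 10.62
tcp_pos: [505.5, -1.8, 83.6]
tcp_rot: [-3.139, -0.009, 2.862]
ft_force: [-11.4, 5.6, 11.6]
opening: 0.203
grip_force: 30.0
```

Call:
{"fn": "move_arm", "kwargs": {"increments": [{"rx":0,"ry":0,"rz":0,"dx":0,"dy":0,"dz":0,"hand":0.01},{"rx":0,"ry":0,"rz":0,"dx":0,"dy":0,"dz":0,"hand":0.01},{"rx":0,"ry":0,"rz":0,"dx":0,"dy":0,"dz":0,"hand":0.01},{"rx":0,"ry":0,"rz":0,"dx":0,"dy":0,"dz":0,"hand":0.01},{"rx":0,"ry":0,"rz":0,"dx":0,"dy":0,"dz":0,"hand":0.01},{"rx":0,"ry":0,"rz":0,"dx":0,"dy":0,"dz":0,"hand":0.01},{"rx":0,"ry":0,"rz":0,"dx":0,"dy":0,"dz":0,"hand":0.01},{"rx":0,"ry":0,"rz":0,"dx":0,"dy":0,"dz":0,"hand":0.01}]}}

```text
clock: 11.28
tcp_pos: [505.6, -1.8, 83.6]
tcp_rot: [-3.139, -0.009, 2.862]
ft_force: [-10.8, 6.0, 11.7]
opening: 0.201
grip_force: 30.0
```

Call:
{"fn": "move_arm", "kwargs": {"increments": [{"rx":0,"ry":0,"rz":0,"dx":0,"dy":0,"dz":0,"hand":0.01},{"rx":0,"ry":0,"rz":0,"dx":0,"dy":0,"dz":0,"hand":0.01},{"rx":0,"ry":0,"rz":0,"dx":0,"dy":0,"dz":0,"hand":0.01},{"rx":0,"ry":0,"rz":0,"dx":0,"dy":0,"dz":0,"hand":0.01},{"rx":0,"ry":0,"rz":0,"dx":0,"dy":0,"dz":0,"hand":0.01},{"rx":0,"ry":0,"rz":0,"dx":0,"dy":0,"dz":0,"hand":0.01},{"rx":0,"ry":0,"rz":0,"dx":0,"dy":0,"dz":0,"hand":0.01},{"rx":0,"ry":0,"rz":0,"dx":0,"dy":0,"dz":0,"hand":0.01}]}}

```text
clock: 11.95
tcp_pos: [505.5, -1.8, 83.5]
tcp_rot: [-3.139, -0.009, 2.862]
ft_force: [-10.9, 5.6, 12.4]
opening: 0.201
grip_force: 30.0
```

```bash
python3 - <<'E'
from h import *
c=env.read_camera('wrist');a=cv2.imread('pics/w2.png')
cv2.imwrite('pics/w3.png',np.vstack([a[200:380,120:520],c['frame'][200:380,120:520,::-1]]))
print(env.read_state()['ft_force'])
E
```

```text
[-11.23687731   6.21770189  11.85473884]
```

View pics/w3.png

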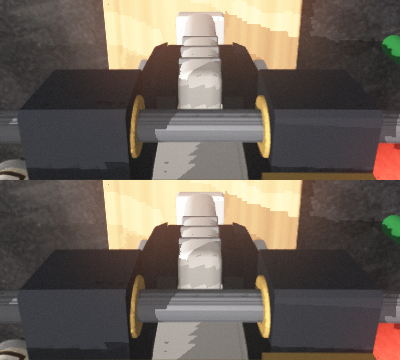

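Call:
{"fn": "move_arm", "kwargs": {"increments": [{"rx":0,"ry":0,"rz":0,"dx":0,"dy":0,"dz":0,"hand":0.01},{"rx":0,"ry":0,"rz":0,"dx":0,"dy":0,"dz":0,"hand":0.01},{"rx":0,"ry":0,"rz":0,"dx":0,"dy":0,"dz":0,"hand":0.01},{"rx":0,"ry":0,"rz":0,"dx":0,"dy":0,"dz":0,"hand":0.01},{"rx":0,"ry":0,"rz":0,"dx":0,"dy":0,"dz":0,"hand":0.01},{"rx":0,"ry":0,"rz":0,"dx":0,"dy":0,"dz":0,"hand":0.01},{"rx":0,"ry":0,"rz":0,"dx":0,"dy":0,"dz":0,"hand":0.01},{"rx":0,"ry":0,"rz":0,"dx":0,"dy":0,"dz":0,"hand":0.01}]}}

```text
clock: 12.67
tcp_pos: [505.6, -1.8, 83.6]
tcp_rot: [-3.139, -0.009, 2.862]
ft_force: [-11.4, 6.4, 12.8]
opening: 0.204
grip_force: 30.0
```

Call:
{"fn": "move_arm", "kwargs": {"increments": [{"rx":0,"ry":0,"rz":0,"dx":0,"dy":0,"dz":0,"hand":0.01},{"rx":0,"ry":0,"rz":0,"dx":0,"dy":0,"dz":0,"hand":0.01},{"rx":0,"ry":0,"rz":0,"dx":0,"dy":0,"dz":0,"hand":0.01},{"rx":0,"ry":0,"rz":0,"dx":0,"dy":0,"dz":0,"hand":0.01},{"rx":0,"ry":0,"rz":0,"dx":0,"dy":0,"dz":0,"hand":0.01},{"rx":0,"ry":0,"rz":0,"dx":0,"dy":0,"dz":0,"hand":0.01},{"rx":0,"ry":0,"rz":0,"dx":0,"dy":0,"dz":0,"hand":0.01},{"rx":0,"ry":0,"rz":0,"dx":0,"dy":0,"dz":0,"hand":0.01}]}}

```text
clock: 13.33
tcp_pos: [505.6, -1.8, 83.6]
tcp_rot: [-3.139, -0.009, 2.862]
ft_force: [-11.2, 6.0, 12.6]
opening: 0.198
grip_force: 30.0
```

Call:
{"fn": "move_arm", "kwargs": {"increments": [{"rx":0,"ry":0,"rz":0,"dx":0.002,"dy":0,"dz":0,"hand":0.03},{"rx":0,"ry":0,"rz":0,"dx":0.004,"dy":0,"dz":0,"hand":0.088},{"rx":0,"ry":0,"rz":0,"dx":0.004,"dy":0,"dz":0,"hand":0.088},{"rx":0,"ry":0,"rz":0,"dx":0.004,"dy":0,"dz":0,"hand":0.088},{"rx":0,"ry":0,"rz":0,"dx":0.004,"dy":0,"dz":0,"hand":0.088},{"rx":0,"ry":0,"rz":0,"dx":0.004,"dy":0,"dz":0,"hand":0.088},{"rx":0,"ry":0,"rz":0,"dx":0.004,"dy":0,"dz":0,"hand":0.088},{"rx":0,"ry":0,"rz":0,"dx":0.004,"dy":0,"dz":0,"hand":0.088}]}}

```text
clock: 14.0
tcp_pos: [506.9, -1.7, 83.7]
tcp_rot: [3.142, 0.0, 2.86]
ft_force: [-0.3, 0.1, -0.5]
opening: 0.779
grip_force: 0.0
```

Call:
{"fn": "move_arm", "kwargs": {"increments": [{"rx":0,"ry":0,"rz":0,"dx":0,"dy":0,"dz":0,"hand":0.088},{"rx":0,"ry":0,"rz":0,"dx":0,"dy":0,"dz":-0.02,"hand":0.088},{"rx":0,"ry":0,"rz":0,"dx":0,"dy":0,"dz":-0.045,"hand":0.088},{"rx":0,"ry":0,"rz":0,"dx":0,"dy":0,"dz":-0.07,"hand":0.088},{"rx":0,"ry":0,"rz":0,"dx":0.01,"dy":0,"dz":-0.095,"hand":0.088},{"rx":0,"ry":0,"rz":0,"dx":0.02,"dy":0,"dz":-0.12,"hand":0.088},{"rx":0,"ry":0,"rz":0,"dx":0.024,"dy":0,"dz":-0.12,"hand":0.088},{"rx":0,"ry":0,"rz":0,"dx":0.024,"dy":0,"dz":-0.12,"hand":0.088}]}}

```text
clock: 14.67
tcp_pos: [483.4, 5.3, 204.7]
tcp_rot: [3.141, 0.002, 2.861]
ft_force: [-0.4, 0.3, -0.2]
opening: 1.0
grip_force: 0.0
```

```bash
python3 - <<'E'
from h import *
from scipy.spatial.transform import Rotation as R
np.set_printoptions(precision=1,suppress=True)
s=env.read_state();T=np.eye(4);T[:3,:3]=R.from_euler('xyz',s['tcp_rot']).as_matrix();T[:3,3]=s['tcp_pos']
c=env.read_camera('wrist');T=T@c['mount'];print(s['tcp_pos'],s['tcp_rot'],s['clock']);np.save('T.npy',T)
a=cv2.imread('pics/w1.png')
cv2.imwrite('pics/w4.png',cv2.resize(np.hstack([a[140:380,210:400],c['frame'][140:380,210:400,::-1]]),None,fx=2,fy=2,interpolation=cv2.INTER_CUBIC))
for n in ('wrist','top','scene'):
  q=c if n=='wrist' else env.read_camera(n)
  for l,z in (('handle',75),('knob',135),('guide_top',97)):
    for d in env.tip_of(n,l): print(n,l,np.array(d['point']),round(d['confidence'],2),atz(q,d['point'],z,T if n=='wrist' else None))
E
```

```text
[483.4   5.3 204.7] [3.1 0.  2.9] 14.6667
wrist handle [318.6 229.1] 0.66 [507.3  -2.6  75. ]
wrist knob [498.7 265.3] 0.96 [542.3 113.2 135. ]
wrist knob [320.6 369.2] 0.89 [593.5 -25.8 135. ]
wrist knob [609.6  21.8] 0.64 [412.9 184.6 135. ]
wrist guide_top [318.  330.8] 0.77 [589.8 -27.   97. ]
wrist guide_top [597.7 230.1] 0.63 [558.8 206.5  97. ]
top handle [224.7 183.8] 0.98 [587.5 293.   75. ]
top handle [468.6 222.3] 0.68 [ 491. -401.   75.]
top handle [426.1 252.7] 0.57 [ 403.4 -280.    75. ]
top knob [282.7 188.3] 0.67 [566.3 119.9 135. ]
top knob [280.  215.6] 0.49 [491.8 124.4 135. ]
top guide_top [250.3 190.7] 0.62 [564.9 214.5  97. ]
scene handle [230.6 250.3] 0.65 [567.5 311.9  75. ]
scene knob [288.4 215.2] 0.82 [528.7 142.7 135. ]
scene knob [301.5 226.6] 0.61 [459.2 151.  135. ]
scene knob [319.3 188.4] 0.5 [590.7 -20.9 135. ]
scene guide_top [316.6 197.5] 0.95 [604.8 -20.9  97. ]
scene guide_top [260. 236.] 0.74 [544.  230.5  97. ]
```

View pics/w4.png

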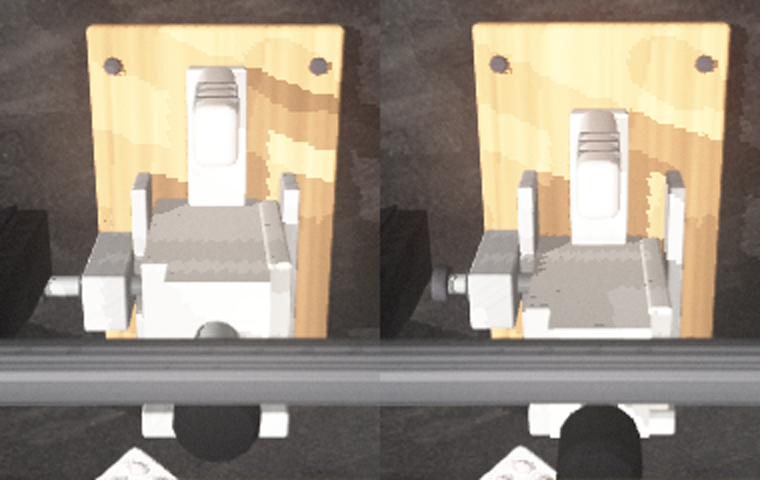

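The right half shows the press about 24 mm further home. The catch tail (at ≈(450,284) in the crop) is about 8 mm shorter outside the tower than before, so the catch is in. Next is the black knob at about (592.5, -26).

Call:
{"fn": "move_arm", "kwargs": {"increments": [{"rx":0,"ry":0,"rz":0,"dx":-0.025,"dy":0,"dz":0,"hand":0.088},{"rx":0,"ry":0,"rz":0,"dx":-0.05,"dy":0,"dz":0,"hand":0.088},{"rx":0,"ry":0,"rz":0,"dx":-0.08,"dy":0,"dz":0,"hand":0.088},{"rx":0,"ry":0,"rz":0,"dx":-0.105,"dy":0,"dz":0,"hand":0.088},{"rx":0,"ry":0,"rz":0,"dx":-0.1135,"dy":0,"dz":0,"hand":0.088},{"rx":0,"ry":0,"rz":0,"dx":-0.1135,"dy":0,"dz":0.01,"hand":0.088},{"rx":0,"ry":0,"rz":0,"dx":-0.1135,"dy":0,"dz":0.02,"hand":0.088},{"rx":0,"ry":0,"rz":0,"dx":-0.1135,"dy":0,"dz":0.02,"hand":0.088}]}}

```text
clock: 15.93
tcp_pos: [589.9, -26.1, 181.0]
tcp_rot: [-3.14, -0.006, 2.862]
ft_force: [-1.0, -0.3, 0.9]
opening: 0.993
grip_force: 0.0
```

```bash
python3 - <<'E'
from h import *
from scipy.spatial.transform import Rotation as R
np.set_printoptions(precision=1,suppress=True)
s=env.read_state();T=np.eye(4);T[:3,:3]=R.from_euler('xyz',s['tcp_rot']).as_matrix();T[:3,3]=s['tcp_pos']
c=env.read_camera('wrist');T=T@c['mount'];print(s['tcp_pos'],s['tcp_rot'],s['clock'])
for l,z in (('handle',75),('knob',135),('guide_top',97)):
    for d in env.tip_of('wrist',l): print(l,np.array(d['point']),round(d['confidence'],2),atz(c,d['point'],z,T))
for d in env.trace('wrist','knob')+env.trace('wrist','piston'):
    m=d['pixels'];ys,xs=np.nonzero(m);print('tr',xs.min(),xs.max(),ys.min(),ys.max(),d['confidence'])
cv2.imwrite('pics/w5.png',c['frame'][:,:,::-1])
E
```

```text
[589.9 -26.1 181. ] [-3.1 -0.   2.9] 15.9333
handle [322.4  91.3] 0.7 [507.8  -0.9  75. ]
knob [320.3 245.5] 0.9 [590.7 -26.2 135. ]
knob [557.3 115.7] 0.63 [554.7 108.8 135. ]
knob [459.3 203.3] 0.18 [587.4  54.7 135. ]
guide_top [321.4 223.6] 0.63 [591.8 -25.7  97. ]
tr 459 598 84 143 0.82
tr 293 349 212 278 0.68
tr 453 593 0 45 0.66
tr 454 591 0 45 0.94
tr 459 597 84 143 0.92
tr 292 348 211 278 0.56
tr 93 198 213 303 0.53
```

View pics/w5.png

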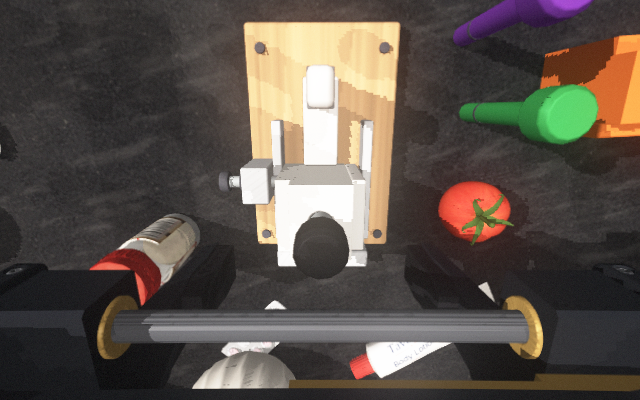

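The view shows the black knob centred at ≈(320,246), in line with the jaws. The spice jar's cap is lower than the fingertips will go, so the way down is clear.

Call:
{"fn": "move_arm", "kwargs": {"increments": [{"rx":0,"ry":0,"rz":0,"dx":0,"dy":0,"dz":0.01,"hand":0.088},{"rx":0,"ry":0,"rz":0,"dx":0,"dy":0,"dz":0.02,"hand":0.088},{"rx":0,"ry":0,"rz":0,"dx":0,"dy":0,"dz":0.03,"hand":0.088},{"rx":0,"ry":0,"rz":0,"dx":0,"dy":0,"dz":0.04,"hand":0.088},{"rx":0,"ry":0,"rz":0,"dx":0,"dy":0,"dz":0.043,"hand":0.088},{"rx":0,"ry":0,"rz":0,"dx":0,"dy":0,"dz":0.043,"hand":0.07},{"rx":0,"ry":0,"rz":0,"dx":0,"dy":0,"dz":0.043,"hand":0.05},{"rx":0,"ry":0,"rz":0,"dx":0,"dy":0,"dz":0.043,"hand":0.05}], "squeeze": 15}}

```text
clock: 16.9
tcp_pos: [593.1, -26.4, 140.9]
tcp_rot: [3.141, 0.001, 2.861]
ft_force: [-0.6, -0.4, -0.8]
opening: 0.795
grip_force: 0.0
```

Call:
{"fn": "move_arm", "kwargs": {"increments": [{"rx":0,"ry":0,"rz":0,"dx":0.001,"dy":0,"dz":0,"hand":0.04},{"rx":0,"ry":0,"rz":0,"dx":0.001,"dy":0,"dz":0,"hand":0.03},{"rx":0,"ry":0,"rz":0,"dx":0.001,"dy":0,"dz":0,"hand":0.02},{"rx":0,"ry":0,"rz":0,"dx":0.001,"dy":0,"dz":0,"hand":0.02},{"rx":0,"ry":0,"rz":0,"dx":0.001,"dy":0,"dz":0,"hand":0.02},{"rx":0,"ry":0,"rz":0,"dx":0.001,"dy":0,"dz":0,"hand":0.02},{"rx":0,"ry":0,"rz":0,"dx":0.001,"dy":0,"dz":0,"hand":0.02},{"rx":0,"ry":0,"rz":0,"dx":0.001,"dy":0,"dz":0,"hand":0.02}]}}

```text
clock: 17.57
tcp_pos: [591.9, -26.2, 140.8]
tcp_rot: [3.142, 0.0, 2.861]
ft_force: [-0.0, -0.5, 0.8]
opening: 0.351
grip_force: 15.0
```

Call:
{"fn": "move_arm", "kwargs": {"increments": [{"rx":0,"ry":0,"rz":0,"dx":0,"dy":0,"dz":0,"hand":0.02},{"rx":0,"ry":0,"rz":0,"dx":0,"dy":0,"dz":0,"hand":0.02},{"rx":0,"ry":0,"rz":0,"dx":0,"dy":0,"dz":0,"hand":0.02},{"rx":0,"ry":0,"rz":0,"dx":0,"dy":0,"dz":0,"hand":0.02},{"rx":0,"ry":0,"rz":0,"dx":0,"dy":0,"dz":0,"hand":0.02},{"rx":0,"ry":0,"rz":0,"dx":0,"dy":0,"dz":0,"hand":0.02},{"rx":0,"ry":0,"rz":0,"dx":0,"dy":0,"dz":0,"hand":0.02},{"rx":0,"ry":0,"rz":0,"dx":0,"dy":0,"dz":0,"hand":0.02}]}}

```text
clock: 18.23
tcp_pos: [591.9, -26.2, 140.8]
tcp_rot: [3.141, 0.0, 2.861]
ft_force: [0.3, -0.1, 2.1]
opening: 0.345
grip_force: 15.0
```

Call:
{"fn": "move_arm", "kwargs": {"increments": [{"rx":0,"ry":0,"rz":0,"dx":0,"dy":0,"dz":-0.001,"hand":0.02},{"rx":0,"ry":0,"rz":0,"dx":0,"dy":0,"dz":-0.002,"hand":0.02},{"rx":0,"ry":0,"rz":0,"dx":0,"dy":0,"dz":-0.004,"hand":0.02},{"rx":0,"ry":0,"rz":0,"dx":0,"dy":0,"dz":-0.006,"hand":0.02},{"rx":0,"ry":0,"rz":0,"dx":0,"dy":0,"dz":-0.008,"hand":0.02},{"rx":0,"ry":0,"rz":0,"dx":0,"dy":0,"dz":-0.01,"hand":0.02},{"rx":0,"ry":0,"rz":0,"dx":0,"dy":0,"dz":-0.011,"hand":0.02},{"rx":0,"ry":0,"rz":0,"dx":0,"dy":0,"dz":-0.012,"hand":0.02}], "squeeze": 20}}

```text
clock: 18.9
tcp_pos: [591.9, -26.1, 152.9]
tcp_rot: [3.141, 0.0, 2.861]
ft_force: [-0.3, -0.3, -1.2]
opening: 0.349
grip_force: 20.0
```

Call:
{"fn": "move_arm", "kwargs": {"increments": [{"rx":0,"ry":0,"rz":0,"dx":0,"dy":0,"dz":-0.002,"hand":0.02},{"rx":0,"ry":0,"rz":0,"dx":0,"dy":0,"dz":-0.004,"hand":0.02},{"rx":0,"ry":0,"rz":0,"dx":0,"dy":0,"dz":-0.007,"hand":0.02},{"rx":0,"ry":0,"rz":0,"dx":0,"dy":0,"dz":-0.01,"hand":0.02},{"rx":0,"ry":0,"rz":0,"dx":0,"dy":0,"dz":-0.012,"hand":0.02},{"rx":0,"ry":0,"rz":0,"dx":0,"dy":0,"dz":-0.014,"hand":0.02},{"rx":0,"ry":0,"rz":0,"dx":0,"dy":0,"dz":-0.015,"hand":0.02},{"rx":0,"ry":0,"rz":0,"dx":0,"dy":0,"dz":-0.016,"hand":0.02}]}}

```text
clock: 19.57
tcp_pos: [591.8, -26.1, 168.9]
tcp_rot: [3.141, 0.0, 2.861]
ft_force: [0.5, 0.9, -0.6]
opening: 0.351
grip_force: 20.0
```

Call:
{"fn": "move_arm", "kwargs": {"increments": [{"rx":0,"ry":0,"rz":0,"dx":0,"dy":0,"dz":-0.002,"hand":0.02},{"rx":0,"ry":0,"rz":0,"dx":0,"dy":0,"dz":-0.004,"hand":0.02},{"rx":0,"ry":0,"rz":0,"dx":0,"dy":0,"dz":-0.007,"hand":0.02},{"rx":0,"ry":0,"rz":0,"dx":0,"dy":0,"dz":-0.01,"hand":0.02},{"rx":0,"ry":0,"rz":0,"dx":0,"dy":0,"dz":-0.012,"hand":0.02},{"rx":0,"ry":0,"rz":0,"dx":0,"dy":0,"dz":-0.014,"hand":0.02},{"rx":0,"ry":0,"rz":0,"dx":0,"dy":0,"dz":-0.016,"hand":0.02},{"rx":0,"ry":0,"rz":0,"dx":0,"dy":0,"dz":-0.017,"hand":0.02}]}}

```text
clock: 20.23
tcp_pos: [591.9, -26.1, 186.0]
tcp_rot: [3.141, 0.0, 2.861]
ft_force: [-0.5, -0.0, -1.3]
opening: 0.351
grip_force: 20.0
```

```bash
python3 - <<'E'
from h import *
d=env.read_camera('scene');g=d['frame'][150:270,270:390,::-1]
c=env.read_camera('wrist');h=c['frame'][130:330,220:420,::-1]
cv2.imwrite('pics/f1.png',np.hstack([cv2.resize(g,(400,400),interpolation=cv2.INTER_CUBIC),cv2.resize(h,(400,400))]));print(env.read_state())
E
```

```text
{'clock': 20.3333, 'joint_pos': array([ 0.125734  ,  0.7540197 , -0.27775975,  1.73754546,  0.29877778,
        0.69127427,  0.97767257]), 'qvel': array([ 0.00069637,  0.00517268,  0.00025543,  0.00304145, -0.0005375 ,
       -0.0037302 , -0.00022902]), 'effort': array([ 1.87674549e-02, -5.29516125e+01, -2.45292485e+00, -1.23096782e+01,
       -1.85988127e-02,  1.00800949e-01,  5.54512531e-03]), 'tcp_pos': array([591.89651799, -26.14488111, 185.91653091]), 'tcp_rot': array([3.14140666e+00, 3.31268711e-04, 2.86057207e+00]), 'ft_force': array([ 0.04075312, -0.2336227 , -1.40808079]), 'moment': array([ 0.01757426, -0.00812763, -0.00554236]), 'grip_force': 19.998194507643348, 'opening': 0.34954538426200954}
```

View pics/f1.png

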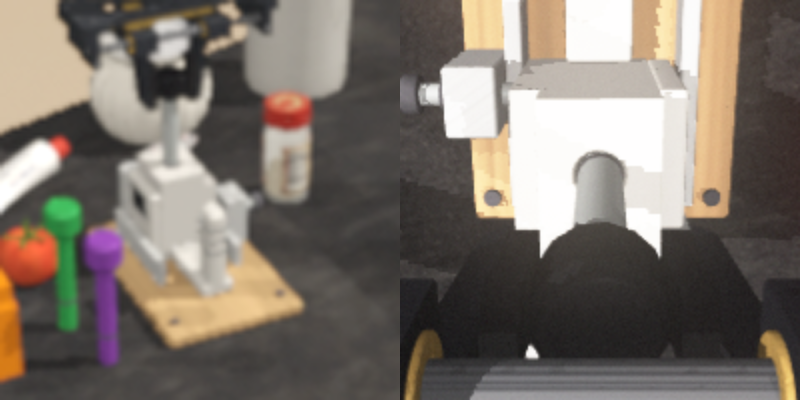

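The scene half shows the rod drawn straight up out of the press. The wrist half shows the dark ring at the bore mouth (≈(600,165)), the catch in and the jar untouched. The piston has risen 45 mm, carrying only its own weight and no side force.

```bash
python3 -c "
from workcell import env
print(env.close_job())"
```

```text
the job is handed in; nothing more can be done
None
```

The job is handed in: the press is home against the stop with the catch in, judged by camera, and the gripper is holding the piston still, 45 mm up; no verdict came back.

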